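Clear the heel clamp and hold its jaw open

ROBOT

A 6-joint arm with a two-finger parallel gripper is mounted at the origin on the work surface. World frame = base frame: x ahead of the robot, y to its left, z up, the work surface at z = 0. Lengths are in m, angles in rad, forces in N, time in s.
With the tool pointing down it reaches from about 0.35 to 0.975 m from the base axis. Payload 4.9 kg.
Tool frame: the origin (TCP) lies at the very end of the fingers, on their centre line; the grasp point (between the pads) lies 19 mm behind it; z points along the fingers, y is the line along which they close (so a half turn about z gives the same grasp; the last joint's range is limited). The gripper opens to 85 mm and grips with 20 to 120 N. Pads are 22 mm wide; open, the fingers measure 114 mm over their backs; the gripper's body (76 mm by 85 mm) begins 54 mm behind the grasp point. The pads swing forward as they close: fully open they stand 13 mm farther back than shut.
Start: joints at [-1.365, 0.053, 1.613, -0, 1.476, -0.119], TCP at [0.199, -0.592, 0.231] pointing down, gripper open.
Joint ranges: [-3.01, 3.01], [-1.01, 2.22], [0.06, 2.58], [-1.02, 4.17], [0.09, 2.62], [-3.14, 3.14]. Speed limits (rad/s): [2.57, 2.57, 3.14, 3.14, 3.14, 3.14].

INTERFACE

Orientations are given as a unit quaternion [w, x, y, z].
In Python, from plant import state, optics, ticket, nets gives the robot as it stands. The module is installed in compiled form; this text tells all that it offers.
- The arm moves only by the shell command python3 -m inch 'ROWS' [OPENING]. ROWS is JSON, a list of rows, each an object of numbers: "dx", "dy", "dz": the shift along the tool's x, y, z as a fraction of full scale; "rx", "ry", "rz": the turn, a rotation vector about the tool's x, y, z as a fraction of full scale. In form: [{"dx": .., "dy": .., "dz": .., "rx": .., "ry": .., "rz": ..}, ...]. A call has 1 to 5 rows; each row is the pose to reach, as a shift and turn from the pose commanded when the call began, along the tool's axes at that moment; what a row does not reach only later rows make up. Full scale, the value 1, is 0.8 m for a shift and 1.5 rad for a turn. A row lasts 1/10 s, in which the tool goes at most 50 mm and 8.59 degrees, less where a joint would pass 70% of its speed; a pose out of reach is approached as far as the arm can. A call with a number of a shift or a turn outside -1 to 1 is refused whole. A call with a gripper value outside its range is refused whole. OPENING is the opening, from -1 (shut) to 1 (fully open), set as the call begins (- or left out, the last holds). The fingers move at their own pace and stop on an object; the grip force is fixed at half the most. Time passes only in rows, so rows that repeat a pose let the fingers close. It gives the time, the measured TCP pose, the force, the opening and the grip force at its end, in the units of the state.
- state(): the state, without advancing time (a new reading comes with each control period).
- optics.grab_frame(name): name is "scene" or "top" or "wrist"; returns the picture (400x640x3 uint8, red, green, blue); there is no depth.
- optics.camera_info(name): a dict with "fx", "fy", "cx", "cy" (pixels), "R" (3x3) and "t" (3): a world point X has camera coordinates R X + t. Camera axes: x right, y down, z forward; pixel columns grow to the right and rows downward; lengths in m; the calibration is good to about 2 mm. The wrist camera is an equidistant fisheye: a pixel r from the principal point sees the ray r / f radians off the axis. A picture is of the moment at which its call begins: read the wrist's pose just before it. camera_info takes no time and is no camera call; for the wrist camera it gives the pose at the moment of the call.
- ticket.job_done(): hands the job in; it is judged then, once.
Trained networks look in the newest picture that a camera, given by its name, has taken for a name from the list of things; names that differ only in an ending like _2 or _b are one class to them, and where a whole thing is asked for, a point or a joint stands for the part that bears it (a point fixed in the world has none). Each returns a list of dicts, best first, with "confidence" (0 to 1); they miss things now and then, are a little off and sometimes report something else, mostly with a low value. They report only what shows in the picture. A call takes as long as a camera call.
- nets.boxes_of(camera, name): "bbox" ([centre column, centre row, width, height] in pixels, round what is visible of it).
- nets.outline_of(camera, name): "pixels" (400x640 bool, what is visible of it) and "bbox" ([centre column, centre row, width, height] in pixels, round what is visible of it).
The state is a dict: "time": time; "joint_pos": joint angles; "joint_vel": joint speeds; "joint_efforts": joint torques, N m; "tool_pos": TCP position; "tool_rot": TCP orientation; "contact_force": force on the tool from outside, world axes, zero at the start; "ft_torque": the same for the moment, N m; "gripper_width": opening from 0.0 (shut) to 1.0 (fully open); "grasp_force": force on a finger pad.
Only numpy, scipy, OpenCV 4.12 (cv2) and the standard library are available. Lean on these libraries where they do the work, as an engineer would, in place of code of your own. Each camera call takes 0.05 s, during which the arm holds its last target. There are 200 camera calls.

TASK

Get the spring-loaded heel clamp ready for the next shoe: first clear the two offcuts (one black rubber, one layered leather) off its bed into the offcuts bin, with the jaw still closed. Then pull the jaw out by its upright handle until its pointer is level with the tip of the index, and keep holding it there against the spring: the program finishes while still holding the handle. Leave the tack tin on the clamp and the new wooden heel beside the bin where they are.

Things in the scene. Friction and masses are not known exactly. Their poses are not given: they have to be found in the camera images.
- clamp: heel clamp fixed to the bench (all sizes in mm). Bed 240 (x) x 200 (y), top 20 above the bench; origin under its centre; the jaw is pulled along this -x. Steel rails 8 high, 12 wide run along x at y = 84 and -84. The fixed jaw, a dark block, is at x = 73 to 118, y = -35 to 35, top 50 above the bench. A ledge level with the bed on the +y side (out to y = 147) carries the index
- jaw: sliding jaw: steel block 40 (x) x 150 (y), 21 to 45 above the bench, across the bed; axes as the clamp's; origin under its centre at bed height, at clamp x = 45, y = 0 when closed. Slides along clamp -x only, up to 95. A spring pulls it shut: about 5.5 N closed, 90 N/m more with travel (12 N at 70); it snaps shut if let go. The offcuts lie in its way
- handle_top (a point): top centre of the jaw's upright wooden handle: 16 (x) x 44 (y), rising 54 above the steel block, from 45 to 99 above the bench; the handle is centred on the jaw block
- pointer_tip (a point): tip of the conical pointer on the +y end of the jaw, level with the jaw's centre line in x, 38 above the bench; moves with the jaw
- index_tip (a point): tip of the conical index facing the pointer (towards -y), 38 above the bench; its axes are parallel to the clamp's. The pointer passes it with a gap of 4 between the tips; level means the same clamp x. It sits 45 to 75 of jaw travel from the closed position
- index: fixed index block 18 x 20 x 32 high on the clamp's ledge; origin under its centre; the tip point is on its -y side
- bin: open dark steel offcuts bin fixed to the bench, 200 (x) x 160 (y) x 70 high, walls 4, floor 4 (a few old scraps lie in two corners); origin under its centre
- offcut_rubber: black rubber heel offcut, 28 (x) x 42 (y), 24 high on its -y half and 18 elsewhere, about 40 g, lying on the bed in front of the jaw; origin under its centre
- rubber_mid (a point): middle of the rubber offcut, 12 above its underside
- offcut_leather: layered leather heel offcut, block 30 (x) x 36 (y) x 24 high, about 30 g, lying on the bed in front of the jaw; origin under its centre
- leather_mid (a point): middle of the leather offcut, 12 above its underside
- tack_tin: a small round steel tin, 30 dia x 30 high, on a far corner of the clamp's bed beside the fixed jaw; origin under its centre
- heel_block: a new D-shaped wooden shoe heel, about 60 x 60 x 30 high, on the bench just on the robot's side of the bin: not an offcut; origin near its middle, underneath

How it is judged:
On the way, in this order (a step that is already met when the one before it is completed fails the run):
1. both offcuts lie in the bin, let go, with the jaw still closed (x of rubber_mid in the frame of bin between -0.1 and 0.1 m and y of rubber_mid in the frame of bin between -0.08 and 0.08 m and z of rubber_mid in the frame of bin between 0 and 0.066 m and contact force between the fingers and offcut_rubber below 0.2 N and x of leather_mid in the frame of bin between -0.1 and 0.1 m and y of leather_mid in the frame of bin between -0.08 and 0.08 m and z of leather_mid in the frame of bin between 0 and 0.066 m and contact force between the fingers and offcut_leather below 0.2 N and x of jaw in the frame of clamp above 0.035 m), for 0.2 s.
2. the jaw is held with its pointer level with the index (x of pointer_tip in the frame of index_tip between -0.006 and 0.006 m and contact force between the fingers and jaw above 3 N and linear speed of jaw below 0.02 m/s), for 0.5 s.
At the end, for the whole second after the job is handed in: Both offcuts lie inside the bin below its rim; the pointer is within 6 mm of the index tip along the slide, the jaw is still and the fingers bear on it with more than 3 N, through the last second (all of step 2 and x of rubber_mid in the frame of bin between -0.1 and 0.1 m and y of rubber_mid in the frame of bin between -0.08 and 0.08 m and z of rubber_mid in the frame of bin between 0 and 0.066 m and contact force between the fingers and offcut_rubber below 0.2 N and x of leather_mid in the frame of bin between -0.1 and 0.1 m and y of leather_mid in the frame of bin between -0.08 and 0.08 m and z of leather_mid in the frame of bin between 0 and 0.066 m and contact force between the fingers and offcut_leather below 0.2 N); the arm keeps its last pose, push and grip.
It fails at once if the tack tin or the new heel is moved more than 30 mm (distance of any of tack_tin, heel_block from where it was at the start of the episode above 0.03 m).
It also fails if it takes over 64 s, if anything falls off the work surface, if the arm or the gripper's body presses on something with over 40 N, if the wrist force passes 120 N, or if a joint passes its speed limit or range.

## Working session

There is one attempt and no reset: what is moved stays moved. The work goes in short steps, Python scripts to look and compute and a shell command to move; the robot and the scene stay as the last step left them, time stands still between calls to the robot, and variables do not carry over. Pictures are saved under pics/ and viewed, at most 13 in all, crops included, and the job is handed in when it is done.

```bash
mkdir -p pics; ls; python3 - <<'E'
from plant import state, optics, nets
import cv2
for c in ("scene","top"):
    cv2.imwrite(f"pics/{c}0.png", optics.grab_frame(c)[:,:,::-1])
    i=optics.camera_info(c); print(c,i)
s=state(); print(s["time"],s["tool_pos"],s["tool_rot"],s["gripper_width"],s["contact_force"])
E
```

```text
pics
scene {'fx': 457.5343739081376, 'fy': 457.5343739081376, 'cx': 320.98413230022896, 'cy': 201.85481097076092, 'R': array([[ 0.30953868,  0.95086225, -0.00684032],
       [ 0.68222428, -0.22708727, -0.69498303],
       [-0.66238648,  0.2104575 , -0.7189936 ]]), 't': array([-0.20056698, -0.28189846,  1.24356725])}
top {'fx': 383.25310769582353, 'fy': 383.25310769582353, 'cx': 318.9580194600092, 'cy': 195.75460934900417, 'R': array([[-0.04726865, -0.99886743,  0.00543352],
       [-0.97776063,  0.04515576, -0.20480505],
       [ 0.20432774, -0.01499354, -0.9787877 ]]), 't': array([0.04416385, 0.53748685, 0.82183904])}
0.1 [ 0.19933181 -0.59174755  0.23016087] [-9.60563794e-04  9.86838867e-01  1.61703815e-01 -5.64245801e-05] 0.999224440647468 [ 1.03450211 -0.72633026 -0.44256657]
```

View pics/scene0.png

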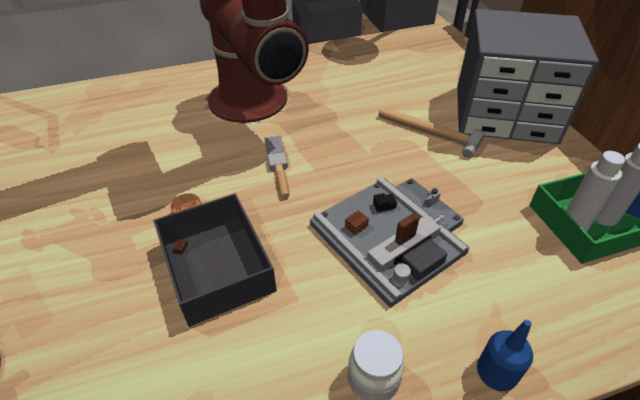

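View pics/top0.png

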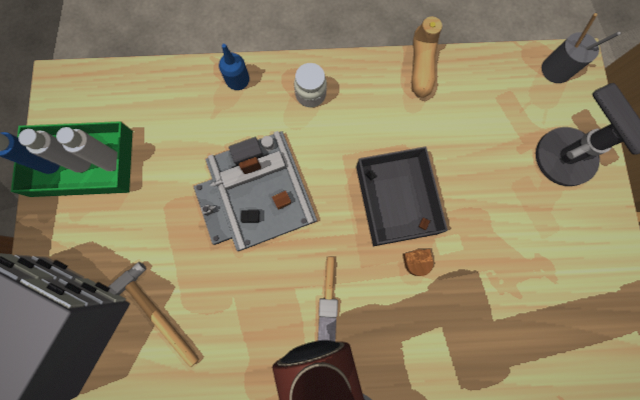

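The top view shows the clamp near (257,190), jaw and handle at (250,168), leather at (282,199), rubber at (251,216) and index at (209,209). The bin is at (400,195), the heel at (420,262) and the tin at (268,143).

```bash
cat > h.py <<'E'
import numpy as np, cv2
from plant import state, optics, nets
def ray(c,px,z,info=None):
    i=info or optics.camera_info(c); R=np.array(i["R"]);t=np.array(i["t"])
    px=np.atleast_2d(px).astype(float)
    x=(px[:,0]-i["cx"])/i["fx"]; y=(px[:,1]-i["cy"])/i["fy"]
    if c=="wrist":
        r=np.hypot(x,y)+1e-12; d=np.c_[x/r*np.sin(r),y/r*np.sin(r),np.cos(r)]
    else: d=np.c_[x,y,np.ones(len(x))]
    d=d@R; o=-R.T@t
    z=np.broadcast_to(z,(len(x),))
    return o+d*((z-o[2])/d[:,2])[:,None]
def proj(c,X,info=None):
    i=info or optics.camera_info(c); p=np.atleast_2d(X)@np.array(i["R"]).T+np.array(i["t"])
    if c=="wrist":
        rho=np.hypot(p[:,0],p[:,1])+1e-12; th=np.arctan2(rho,p[:,2]); q=p[:,:2]/rho[:,None]*th[:,None]
    else: q=p[:,:2]/p[:,2:]
    return q*[i["fx"],i["fy"]]+[i["cx"],i["cy"]]
E
python3 - <<'E'
from h import *
H=dict(clamp=.02,jaw=.045,handle_top=.09,index=.03,bin=.07,offcut_rubber=.035,offcut_leather=.035,tack_tin=.035,heel_block=.02)
for c in ("top","scene"):
    optics.grab_frame(c)
    for n,z in H.items():
        o=nets.outline_of(c,n)
        if not o: print(c,n,None); continue
        m=o[0]["pixels"]; v,u=np.nonzero(m)
        P=ray(c,np.c_[u,v],z)[:,:2]
        r=cv2.minAreaRect((P*1000).astype(np.float32))
        print(c,n,round(o[0]["confidence"],2),len(u),"px",[round(a) for a in o[0]["bbox"]],"cen",P.mean(0).round(3),"rect",np.round(r[0]),np.round(r[1]),round(r[2],1))
E
```

```text
top clamp 0.91 9017 px [253, 189, 126, 120] cen [0.562 0.176] rect [568. 183.] [252. 250.] 17.9
top jaw 0.67 1376 px [250, 168, 78, 40] cen [0.611 0.177] rect [610. 186.] [ 55. 175.] 18.5
top handle_top 0.74 1228 px [248, 171, 76, 36] cen [0.599 0.168] rect [597. 178.] [ 49. 162.] 18.8
top index None
top bin 0.71 6716 px [402, 197, 89, 101] cen [ 0.528 -0.162] rect [ 531. -162.] [207. 173.] 8.2
top offcut_rubber 0.75 256 px [249, 216, 21, 15] cen [0.504 0.182] rect [504. 183.] [43. 30.] 87.3
top offcut_leather 0.69 114 px [270, 143, 6, 14] cen [0.678 0.137] rect [679. 138.] [32. 24.] 41.6
top tack_tin 0.62 148 px [267, 142, 9, 18] cen [0.679 0.138] rect [679. 138.] [36. 28.] 24.2
top heel_block 0.8 658 px [416, 265, 26, 27] cen [ 0.381 -0.202] rect [ 379. -202.] [59. 68.] 11.1
scene clamp 0.88 10941 px [387, 240, 157, 129] cen [0.582 0.167] rect [566. 176.] [252. 256.] 18.7
scene jaw None
scene handle_top 0.88 1941 px [406, 244, 78, 57] cen [0.648 0.147] rect [642. 153.] [ 65. 172.] 21.2
scene index 0.73 365 px [386, 203, 27, 16] cen [0.503 0.181] rect [504. 182.] [47. 51.] 71.6
scene bin 0.67 10408 px [214, 260, 122, 131] cen [ 0.565 -0.166] rect [ 554. -165.] [246. 161.] 7.9
scene offcut_rubber 0.93 366 px [385, 203, 26, 20] cen [0.507 0.179] rect [506. 179.] [47. 49.] 81.8
scene offcut_leather 0.64 378 px [357, 223, 26, 23] cen [0.541 0.106] rect [541. 106.] [42. 49.] 22.7
scene tack_tin 0.91 323 px [401, 276, 18, 24] cen [0.68  0.136] rect [679. 135.] [27. 48.] 54.4
scene heel_block 0.81 381 px [183, 201, 28, 20] cen [ 0.364 -0.205] rect [ 362. -204.] [43. 60.] 5.8
```

```bash
cat > to.py <<'E'
# usage: to.py x y z psi_deg  -> fractions for inch
import sys
from h import *
from scipy.spatial.transform import Rotation as Ro
x,y,z,p=map(float,sys.argv[1:5]); s=state(); q=s["tool_rot"]
Rc=Ro.from_quat([q[1],q[2],q[3],q[0]]); c,n=np.cos(np.radians(p)),np.sin(np.radians(p))
Rt=Ro.from_matrix(np.array([[c,n,0],[n,-c,0],[0,0,-1]]))
print("t",round(s["time"],2),"at",s["tool_pos"].round(4) if hasattr(s["tool_pos"],"round") else s["tool_pos"],"F",np.round(s["contact_force"],1),"w",round(s["gripper_width"],3),"j",np.round(s["joint_pos"],2))
print("d",(Rc.inv().apply(np.array([x,y,z])-s["tool_pos"])/.8).round(4),"r",((Rc.inv()*Rt).as_rotvec()/1.5).round(4))
E
python3 to.py .52 .14 .30 108.6
```

```text
t 1.1 at [ 0.1994 -0.5923  0.2313] F [ 0.9  0.4 -0.7] w 0.999 j [-1.37  0.05  1.61  0.    1.48 -0.12]
d [ 0.6718 -0.7397 -0.0858] r [-0.     -0.     -1.0471]
```

```bash
python3 -m inch '[{"dx":0.672,"dy":-0.74,"dz":-0.086,"rz":-1},{"dx":0.672,"dy":-0.74,"dz":-0.086,"rz":-1},{"dx":0.672,"dy":-0.74,"dz":-0.086,"rz":-1},{"dx":0.672,"dy":-0.74,"dz":-0.086,"rz":-1},{"dx":0.672,"dy":-0.74,"dz":-0.086,"rz":-1}]'; python3 to.py .52 .14 .30 108.6
```

```text
t 1.1 at [ 0.1994 -0.5923  0.2313] F [ 0.9  0.4 -0.7] w 0.999 j [-1.37  0.05  1.61  0.    1.48 -0.12]
d [ 0.6718 -0.7397 -0.0858] r [-0.     -0.     -1.0471]validation failed for argument at $[0]...
```

```bash
python3 -m inch '[{"dx":0.672,"dy":-0.74,"dz":-0.086,"rx":0,"ry":0,"rz":-1},{"dx":0.672,"dy":-0.74,"dz":-0.086,"rx":0,"ry":0,"rz":-1},{"dx":0.672,"dy":-0.74,"dz":-0.086,"rx":0,"ry":0,"rz":-1},{"dx":0.672,"dy":-0.74,"dz":-0.086,"rx":0,"ry":0,"rz":-1},{"dx":0.672,"dy":-0.74,"dz":-0.086,"rx":0,"ry":0,"rz":-1}]'; python3 to.py .52 .14 .30 108.6
```

```text
time: 1.6
tool_pos: [0.2997, -0.3624, 0.253]
tool_rot: [0.0, 0.858, 0.514, 0.0]
contact_force: [1.4, -1.1, 0.6]
gripper_width: 0.999
grasp_force: 0.0
t 1.6 at [ 0.2997 -0.3624  0.253 ] F [ 1.4 -1.1  0.6] w 0.999 j [-1.04 -0.34  1.93  0.    1.55 -0.55]
d [ 0.6836 -0.0529 -0.0589] r [ 4.000e-04  2.000e-04 -5.434e-01]
```

```bash
python3 -m inch '[{"dx":0.684,"dy":-0.053,"dz":-0.06,"rx":0,"ry":0,"rz":-0.543},{"dx":0.684,"dy":-0.053,"dz":-0.06,"rx":0,"ry":0,"rz":-0.543},{"dx":0.684,"dy":-0.053,"dz":-0.06,"rx":0,"ry":0,"rz":-0.543},{"dx":0.684,"dy":-0.053,"dz":-0.06,"rx":0,"ry":0,"rz":-0.543},{"dx":0.684,"dy":-0.053,"dz":-0.06,"rx":0,"ry":0,"rz":-0.543}]' >/dev/null; python3 to.py .52 .14 .30 108.6
```

```text
t 2.1 at [ 0.4009 -0.1347  0.2751] F [1.1 0.1 0.2] w 1.002 j [-0.5  -0.48  2.    0.    1.63 -0.76]
d [ 0.2936  0.2321 -0.0312] r [ 0.0008  0.0007 -0.0433]
```

```bash
python3 to.py .52 .14 .30 108.6 >/dev/null; python3 -c "print()"
python3 -m inch '[{"dx":0.294,"dy":0.232,"dz":-0.031,"rx":0.001,"ry":0.001,"rz":-0.043},{"dx":0.294,"dy":0.232,"dz":-0.031,"rx":0.001,"ry":0.001,"rz":-0.043},{"dx":0.294,"dy":0.232,"dz":-0.031,"rx":0.001,"ry":0.001,"rz":-0.043},{"dx":0.294,"dy":0.232,"dz":-0.031,"rx":0.001,"ry":0.001,"rz":-0.043},{"dx":0.294,"dy":0.232,"dz":-0.031,"rx":0.001,"ry":0.001,"rz":-0.043}]' >/dev/null; python3 to.py .52 .14 .30 108.6
python3 -m inch '[{"dx":0.09,"dy":0.07,"dz":-0.01,"rx":0,"ry":0,"rz":0},{"dx":0.09,"dy":0.07,"dz":-0.01,"rx":0,"ry":0,"rz":0},{"dx":0.09,"dy":0.07,"dz":-0.01,"rx":0,"ry":0,"rz":0}]' >/dev/null; python3 to.py .52 .14 .30 108.6
python3 - <<'E'
from h import *
i=optics.camera_info("wrist"); im=optics.grab_frame("wrist"); print(i["fx"],i["cx"],i["cy"],-np.array(i["R"]).T@i["t"])
cv2.imwrite("pics/w1.png",im[:,:,::-1])
H=dict(offcut_rubber=.042,offcut_leather=.044,index=.052,handle_top=.099,clamp=.02,tack_tin=.05)
for n,z in H.items():
    for o in nets.outline_of("wrist",n)[:2]:
        v,u=np.nonzero(o["pixels"]); P=ray("wrist",np.c_[u,v],z,i)[:,:2]
        r=cv2.minAreaRect((P*1000).astype(np.float32))
        print(n,round(o["confidence"],2),[round(a) for a in o["bbox"]],P.mean(0).round(3),np.round(r[0]),np.round(r[1]),round(r[2],1))
E
```

```text
t 2.6 at [0.5013 0.0938 0.2957] F [ 0.7 -0.8 -0.4] w 1.002 j [ 0.04 -0.26  1.79  0.    1.6  -0.28]
d [ 0.0475  0.0404 -0.0054] r [-0.0003 -0.0007 -0.0037]
t 2.9 at [0.5321 0.1815 0.3033] F [ 0.  -1.   0.1] w 0.999 j [ 0.2  -0.13  1.67  0.    1.6  -0.13]
d [-0.0444 -0.0309  0.004 ] r [-0.0005 -0.0018 -0.0005]
309.70691628693146 319.2901974667993 202.15655251590735 [0.50813222 0.25226791 0.44790808]
offcut_rubber 0.78 [300, 165, 34, 36] [0.502 0.183] [501. 183.] [46. 30.] 84.0
offcut_leather 0.8 [307, 216, 21, 27] [0.536 0.111] [537. 111.] [31. 43.] 18.8
offcut_leather 0.75 [373, 179, 33, 130] [0.609 0.179] [607. 187.] [ 46. 180.] 18.8
index 0.49 [336, 100, 19, 25] [0.521 0.279] [521. 277.] [18. 30.] 18.8
handle_top 0.64 [373, 181, 37, 128] [0.595 0.19 ] [594. 196.] [ 41. 155.] 19.4
clamp 0.72 [341, 167, 176, 172] [0.561 0.182] [565. 182.] [250. 250.] 18.5
tack_tin 0.89 [408, 228, 23, 23] [0.672 0.14 ] [673. 140.] [31. 34.] 23.3
tack_tin 0.48 [374, 180, 36, 123] [0.608 0.181] [606. 187.] [ 47. 177.] 19.4
```

View pics/w1.png

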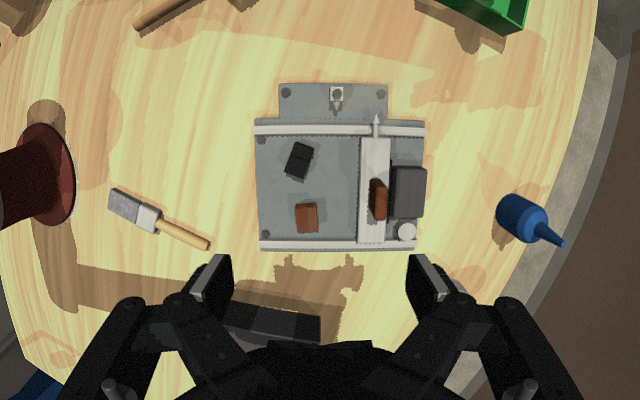

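The wrist view shows the rubber at (300,161), yawed about -24° relative to the clamp. The leather at (307,217) is aligned with it. The pointer tip is at (376,115) and the index at (337,100). I'll grasp the rubber first.

```bash
python3 to.py .5015 .177 .10 84.5
```

```text
t 3.25 at [0.5313 0.1763 0.3032] F [-0.5 -0.2  0.3] w 0.998 j [ 0.19 -0.13  1.68  0.    1.6  -0.13]
d [ 0.0121 -0.0347  0.2541] r [-0.0011 -0.0007  0.2751]
```

```bash
python3 -m inch '[{"dx":0.012,"dy":-0.035,"dz":0.254,"rx":0,"ry":0,"rz":0.275},{"dx":0.012,"dy":-0.035,"dz":0.254,"rx":0,"ry":0,"rz":0.275},{"dx":0.012,"dy":-0.035,"dz":0.254,"rx":0,"ry":0,"rz":0.275},{"dx":0.012,"dy":-0.035,"dz":0.254,"rx":0,"ry":0,"rz":0.275},{"dx":0.012,"dy":-0.035,"dz":0.254,"rx":0,"ry":0,"rz":0.275}]' >/dev/null
python3 - <<'E'
from h import *
i=optics.camera_info("wrist"); im=optics.grab_frame("wrist")
cv2.imwrite("pics/w2.png",im[:,:,::-1])
for n,z in dict(offcut_rubber=.042,offcut_leather=.044).items():
    for o in nets.outline_of("wrist",n)[:2]:
        v,u=np.nonzero(o["pixels"]); P=ray("wrist",np.c_[u,v],z,i)[:,:2]
        r=cv2.minAreaRect((P*1000).astype(np.float32))
        print(n,round(o["confidence"],2),[round(a) for a in o["bbox"]],P.mean(0).round(3),np.round(r[0]),np.round(r[1]),round(r[2],1))
E
python3 to.py .5015 .177 .023 84.5
```

```text
offcut_rubber 0.66 [330, 213, 49, 69] [0.502 0.185] [502. 184.] [48. 29.] 86.8
offcut_leather 0.86 [386, 294, 55, 62] [0.535 0.115] [535. 114.] [31. 51.] 23.1
t 3.9 at [0.5029 0.1778 0.1021] F [-0.2 -0.1  0. ] w 1.003 j [ 0.2  -0.05  1.94  0.    1.25  0.29]
d [-0.0013 -0.0017  0.0989] r [ 0.0005 -0.001   0.0009]
```

View pics/w2.png

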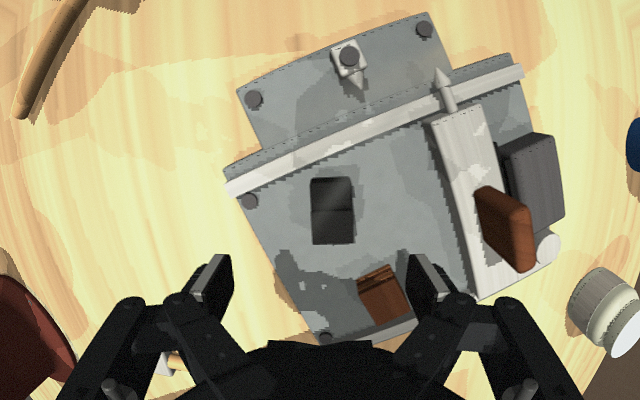

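```bash
python3 - <<'E'
from h import *
print(proj("wrist",[[.5029,.1778,.042],[.5029,.1778,.1021],[.502,.184,.042],[.502,.184,.02]]).round())
E
```

```text
[[320. 219.]
 [321. 258.]
 [318. 211.]
 [318. 202.]]
```

```bash
python3 - <<'E'
from h import *
for k in range(2):
    i=optics.camera_info("wrist"); optics.grab_frame("wrist")
    o=nets.outline_of("wrist","offcut_rubber")[0]
    v,u=np.nonzero(o["pixels"]); P=ray("wrist",np.c_[u,v],.042,i)[:,:2]
    r=cv2.minAreaRect((P*1000).astype(np.float32))
    print([round(a) for a in o["bbox"]],P.mean(0).round(4),np.round(r[0]),np.round(r[1]),round(r[2],1), proj("wrist",np.r_[P.mean(0),.042],i))
E
python3 to.py .5015 .177 .023 84.5
```

```text
[319, 212, 48, 65] [0.5021 0.1846] [502. 184.] [48. 29.] 87.1 [[318.32579314 210.13546652]]
[317, 212, 46, 64] [0.5023 0.1844] [502. 184.] [49. 29.] 86.7 [[316.2089058  210.47053736]]
t 4.1 at [0.504  0.1783 0.1036] F [-0.2  0.5  0.4] w 1.002 j [ 0.2  -0.05  1.94  0.    1.25  0.29]
d [-0.0022 -0.0034  0.1007] r [ 0.0026 -0.0017  0.0012]
```

```bash
python3 -m inch '[{"dx":0,"dy":-0.002,"dz":0.06,"rx":0,"ry":0,"rz":-0.02},{"dx":0,"dy":-0.002,"dz":0.09,"rx":0,"ry":0,"rz":-0.02},{"dx":0,"dy":-0.002,"dz":0.098,"rx":0,"ry":0,"rz":-0.02},{"dx":0,"dy":-0.002,"dz":0.098,"rx":0,"ry":0,"rz":-0.02},{"dx":0,"dy":-0.002,"dz":0.098,"rx":0,"ry":0,"rz":-0.02}]' ; python3 to.py .502 .178 .023 86.5
```

```text
time: 4.6
tool_pos: [0.5016, 0.1786, 0.0239]
tool_rot: [-0.0, 0.729, 0.684, 0.001]
contact_force: [0.1, -0.5, 0.4]
gripper_width: 0.999
grasp_force: 0.0
t 4.6 at [0.5016 0.1786 0.0239] F [ 0.1 -0.5  0.4] w 0.999 j [0.2  0.06 1.98 0.   1.1  0.26]
d [-0.0007  0.0005  0.0011] r [ 0.0012 -0.0013 -0.0019]
```

```bash
for k in 1 2; do python3 -m inch '[{"dx":0,"dy":0,"dz":0,"rx":0,"ry":0,"rz":0},{"dx":0,"dy":0,"dz":0,"rx":0,"ry":0,"rz":0},{"dx":0,"dy":0,"dz":0,"rx":0,"ry":0,"rz":0},{"dx":0,"dy":0,"dz":0,"rx":0,"ry":0,"rz":0}]' -1; done
```

```text
time: 5.0
tool_pos: [0.5001, 0.1783, 0.0221]
tool_rot: [-0.001, 0.729, 0.684, 0.0]
contact_force: [0.7, 0.4, 0.3]
gripper_width: 0.333
grasp_force: 0.3
time: 5.4
tool_pos: [0.5004, 0.1783, 0.0223]
tool_rot: [-0.001, 0.729, 0.684, 0.0]
contact_force: [0.3, -1.0, 5.7]
gripper_width: 0.314
grasp_force: 60.2
```

```bash
python3 to.py .535 -.13 .17 86.5; python3 -m inch '[{"dx":0,"dy":0,"dz":-0.06,"rx":0,"ry":0,"rz":0},{"dx":0,"dy":0,"dz":-0.12,"rx":0,"ry":0,"rz":0},{"dx":-0.05,"dy":0.0,"dz":-0.16,"rx":0,"ry":0,"rz":0},{"dx":-0.11,"dy":0.01,"dz":-0.18,"rx":0,"ry":0,"rz":0},{"dx":-0.17,"dy":0.02,"dz":-0.18,"rx":0,"ry":0,"rz":0}]' ; python3 to.py .535 -.13 .17 86.5
```

```text
t 5.4 at [0.5004 0.1783 0.0223] F [ 0.3 -1.   5.7] w 0.314 j [0.2  0.06 1.98 0.   1.1  0.26]
d [-0.3816  0.0677 -0.1851] r [-0.0005 -0.0008 -0.0019]
time: 5.9
tool_pos: [0.5085, 0.0413, 0.1686]
tool_rot: [0.001, 0.729, 0.685, 0.002]
contact_force: [0.8, -0.1, -0.8]
gripper_width: 0.313
grasp_force: 59.6
t 5.9 at [0.5085 0.0413 0.1686] F [ 0.8 -0.1 -0.8] w 0.313 j [-0.07 -0.18  1.94  0.    1.38 -0.  ]
d [-0.2117  0.0463 -0.0018] r [ 0.0024 -0.0006 -0.0004]
```

```bash
python3 -m inch '[{"dx":-0.06,"dy":0.013,"dz":0,"rx":0,"ry":0,"rz":0},{"dx":-0.12,"dy":0.026,"dz":0,"rx":0,"ry":0,"rz":0},{"dx":-0.18,"dy":0.04,"dz":0,"rx":0,"ry":0,"rz":0},{"dx":-0.212,"dy":0.046,"dz":0,"rx":0,"ry":0,"rz":0},{"dx":-0.212,"dy":0.046,"dz":0,"rx":0,"ry":0,"rz":0}]' ; python3 to.py .535 -.13 .05 86.5
python3 - <<'E'
from h import *
for c in ("top",):
    im=optics.grab_frame(c); cv2.imwrite("pics/t2.png",im[60:320,180:500,::-1].repeat(2,0).repeat(2,1))
    cor=[(a,b,h) for h in (.07,) for a,b in ((-.1,-.08),(.1,-.08),(.1,.08),(-.1,.08))]
    t=np.radians(8.2);R=np.array([[np.cos(t),-np.sin(t)],[np.sin(t),np.cos(t)]])
    for a,b,h in cor: print((proj(c,np.r_[R@[a,b]+[.531,-.162],h])[0]-[180,60])*2)
E
```

```text
time: 6.4
tool_pos: [0.5325, -0.1324, 0.1642]
tool_rot: [-0.002, 0.731, 0.682, -0.001]
contact_force: [0.2, 0.7, -0.2]
gripper_width: 0.313
grasp_force: 59.6
t 6.4 at [ 0.5325 -0.1324  0.1642] F [ 0.2  0.7 -0.2] w 0.313 j [-0.38 -0.08  1.85 -0.    1.37 -0.31]
d [0.0031 0.0034 0.1427] r [-0.0024 -0.0005 -0.005 ]
[529.93974051 342.07370787]
[485.89875476 172.89194236]
[350.83178047 197.7465081 ]
[388.81195846 369.52754884]
```

View pics/t2.png

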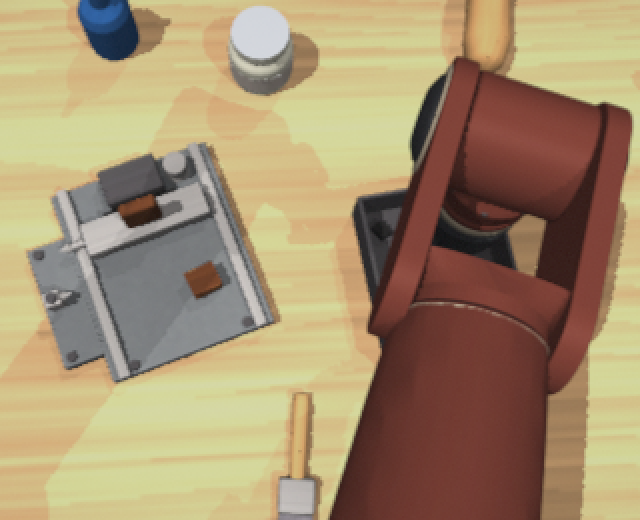

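The rubber is gone from the bed and held over the bin. The bin's left corners, near (355,197) and (388,368) in the crop, match the fitted bin pose. Next I lower and release.

```bash
python3 -m inch '[{"dx":0,"dy":0.003,"dz":0.05,"rx":0,"ry":0,"rz":0},{"dx":0,"dy":0.003,"dz":0.1,"rx":0,"ry":0,"rz":0},{"dx":0,"dy":0.003,"dz":0.14,"rx":0,"ry":0,"rz":0},{"dx":0,"dy":0.003,"dz":0.15,"rx":0,"ry":0,"rz":0},{"dx":0,"dy":0.003,"dz":0.15,"rx":0,"ry":0,"rz":0}]'
python3 -m inch '[{"dx":0,"dy":0,"dz":0,"rx":0,"ry":0,"rz":0},{"dx":0,"dy":0,"dz":0,"rx":0,"ry":0,"rz":0},{"dx":0,"dy":0,"dz":0,"rx":0,"ry":0,"rz":0},{"dx":0,"dy":0,"dz":0,"rx":0,"ry":0,"rz":0},{"dx":0,"dy":0,"dz":0,"rx":0,"ry":0,"rz":0}]' 1
python3 -m inch '[{"dx":0,"dy":0,"dz":-0.06,"rx":0,"ry":0,"rz":0},{"dx":0,"dy":0,"dz":-0.12,"rx":0,"ry":0,"rz":0},{"dx":0.05,"dy":0,"dz":-0.16,"rx":0,"ry":0,"rz":0},{"dx":0.11,"dy":0,"dz":-0.17,"rx":0,"ry":0,"rz":0},{"dx":0.17,"dy":0,"dz":-0.17,"rx":0,"ry":0,"rz":0}]' | head -2
python3 to.py .538 .108 .14 108.6
```

```text
time: 6.95
tool_pos: [0.5338, -0.1278, 0.0435]
tool_rot: [-0.003, 0.729, 0.685, -0.001]
contact_force: [-0.3, -0.0, -0.6]
gripper_width: 0.317
grasp_force: 59.6
time: 7.45
tool_pos: [0.5356, -0.1296, 0.046]
tool_rot: [-0.0, 0.729, 0.684, -0.0]
contact_force: [-0.9, 0.3, -0.9]
gripper_width: 1.001
grasp_force: 0.0
time: 7.95
tool_pos: [0.5459, 0.007, 0.1851]
t 7.95 at [0.5459 0.007  0.1851] F [ 1.4  0.1 -0.6] w 0.999 j [-0.12 -0.11  1.85  0.    1.4  -0.06]
d [ 0.1253 -0.0184  0.0564] r [ 3.100e-03  2.000e-04 -2.603e-01]
```

```bash
python3 -m inch '[{"dx":0.06,"dy":-0.01,"dz":0.02,"rx":0,"ry":0,"rz":-0.26},{"dx":0.125,"dy":-0.018,"dz":0.056,"rx":0,"ry":0,"rz":-0.26},{"dx":0.125,"dy":-0.018,"dz":0.08,"rx":0,"ry":0,"rz":-0.26},{"dx":0.125,"dy":-0.018,"dz":0.08,"rx":0,"ry":0,"rz":-0.26},{"dx":0.125,"dy":-0.018,"dz":0.08,"rx":0,"ry":0,"rz":-0.26}]' >/dev/null
python3 - <<'E'
from h import *
for k in range(2):
    i=optics.camera_info("wrist"); im=optics.grab_frame("wrist")
    o=nets.outline_of("wrist","offcut_leather")[0]
    v,u=np.nonzero(o["pixels"]); P=ray("wrist",np.c_[u,v],.044,i)[:,:2]
    r=cv2.minAreaRect((P*1000).astype(np.float32))
    print(round(o["confidence"],2),[round(a) for a in o["bbox"]],P.mean(0).round(4),np.round(r[0]),np.round(r[1]),round(r[2],1))
for n,z in dict(index=.052,handle_top=.099).items():
    for o in nets.outline_of("wrist",n)[:2]:
        v,u=np.nonzero(o["pixels"]); P=ray("wrist",np.c_[u,v],z,i)[:,:2]
        r=cv2.minAreaRect((P*1000).astype(np.float32))
        print(n,round(o["confidence"],2),[round(a) for a in o["bbox"]],np.round(r[0]),np.round(r[1]),round(r[2],1))
cv2.imwrite("pics/w3.png",im[:,:,::-1])
t=np.radians(18.6);R=np.array([[np.cos(t),-np.sin(t)],[np.sin(t),np.cos(t)]])
print("model jaw front corners, leather", proj("wrist",[np.r_[R@q+[.5745,.1575],z] for q,z in (([.025,.075],.045),([.065,.075],.045),([.025,-.075],.045),([-.12,.147],.02),([.037,.022],.099),([.053,.022],.099))],i).round())
E
python3 to.py .538 .108 .023 108.6
```

```text
0.8 [323, 210, 44, 52] [0.5359 0.1106] [536. 110.] [31. 43.] 25.5
0.63 [322, 207, 41, 54] [0.5361 0.1103] [536. 110.] [31. 41.] 23.3
index 0.65 [375, 7, 22, 12] [524. 261.] [16.  9.] 23.1
handle_top 0.63 [447, 140, 84, 225] [589. 187.] [ 51. 134.] 18.8
model jaw front corners, leather [[426.  64.]
 [475.  70.]
 [414. 257.]
 [235. -15.]
 [473. 146.]
 [496. 147.]]
t 8.75 at [0.5371 0.1061 0.1189] F [ 0.5  0.  -0.5] w 0.995 j [ 0.06 -0.04  1.9   0.    1.28 -0.27]
d [0.0017 0.0018 0.1198] r [ 0.0005 -0.0006 -0.0004]
```

View pics/w3.png

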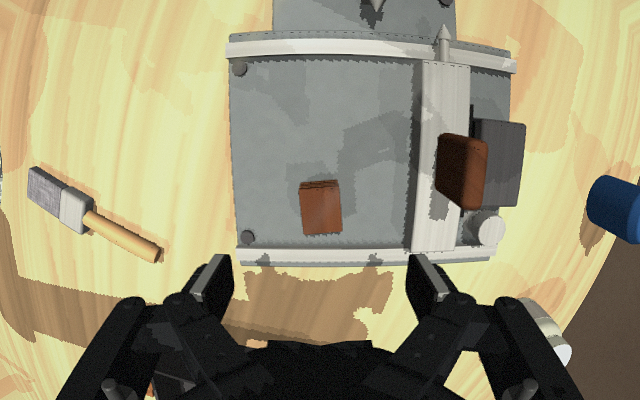

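The leather at (321,208) is square to the fingers and midway between them, so I descend and grip it.

```bash
python3 -m inch '[{"dx":0.002,"dy":0,"dz":0.06,"rx":0,"ry":0,"rz":-0.03},{"dx":0.002,"dy":0,"dz":0.11,"rx":0,"ry":0,"rz":-0.03},{"dx":0.002,"dy":0,"dz":0.12,"rx":0,"ry":0,"rz":-0.03},{"dx":0.002,"dy":0,"dz":0.12,"rx":0,"ry":0,"rz":-0.03},{"dx":0.002,"dy":0,"dz":0.12,"rx":0,"ry":0,"rz":-0.03}]' | head -4
for k in 1 2; do python3 -m inch '[{"dx":0,"dy":0,"dz":0,"rx":0,"ry":0,"rz":0},{"dx":0,"dy":0,"dz":0,"rx":0,"ry":0,"rz":0},{"dx":0,"dy":0,"dz":0,"rx":0,"ry":0,"rz":0},{"dx":0,"dy":0,"dz":0,"rx":0,"ry":0,"rz":0}]' -1; done
python3 -m inch '[{"dx":0,"dy":0,"dz":-0.06,"rx":0,"ry":0,"rz":0},{"dx":0,"dy":0,"dz":-0.12,"rx":0,"ry":0,"rz":0},{"dx":-0.05,"dy":0.0,"dz":-0.16,"rx":0,"ry":0,"rz":0.26},{"dx":-0.11,"dy":0.01,"dz":-0.18,"rx":0,"ry":0,"rz":0.26},{"dx":-0.17,"dy":0.02,"dz":-0.18,"rx":0,"ry":0,"rz":0.26}]'; python3 to.py .532 -.188 .16 88
```

```text
time: 9.25
tool_pos: [0.5372, 0.1085, 0.0237]
tool_rot: [0.0, 0.565, 0.825, 0.001]
contact_force: [0.7, 0.8, 0.7]
time: 9.65
tool_pos: [0.536, 0.1087, 0.0225]
tool_rot: [-0.001, 0.565, 0.825, 0.0]
contact_force: [-7.2, -0.8, 15.5]
gripper_width: 0.342
grasp_force: 58.8
time: 10.05
tool_pos: [0.5362, 0.1087, 0.0225]
tool_rot: [-0.0, 0.565, 0.825, 0.0]
contact_force: [-0.2, 0.1, 6.4]
gripper_width: 0.334
grasp_force: 61.0
time: 10.55
tool_pos: [0.6016, -0.0128, 0.169]
tool_rot: [0.001, 0.715, 0.699, 0.002]
contact_force: [1.1, 0.3, -0.0]
gripper_width: 0.339
grasp_force: 60.3
t 10.55 at [ 0.6016 -0.0128  0.169 ] F [ 1.1  0.3 -0. ] w 0.339 j [-0.15  0.04  1.73  0.    1.37 -0.12]
d [-0.2209 -0.0821  0.0108] r [ 0.0028 -0.0003  0.0085]
```

```bash
python3 -m inch '[{"dx":-0.06,"dy":-0.022,"dz":0.0,"rx":0,"ry":0,"rz":0},{"dx":-0.115,"dy":-0.043,"dz":0.0,"rx":0,"ry":0,"rz":0},{"dx":-0.17,"dy":-0.064,"dz":0,"rx":0,"ry":0,"rz":0},{"dx":-0.22,"dy":-0.082,"dz":0.01,"rx":0,"ry":0,"rz":0},{"dx":-0.22,"dy":-0.082,"dz":0.01,"rx":0,"ry":0,"rz":0}]' >/dev/null
python3 - <<'E'
from h import *
im=optics.grab_frame("wrist"); cv2.imwrite("pics/w4.png",im[:,:,::-1])
E
python3 to.py .532 -.188 .065 88
```

```text
t 11.1 at [ 0.5288 -0.188   0.1557] F [0.  0.3 0.1] w 0.342 j [-0.47 -0.04  1.83  0.    1.35 -0.45]
d [-0.0002  0.0045  0.1133] r [-0.0029 -0.0015  0.0078]
```

View pics/w4.png

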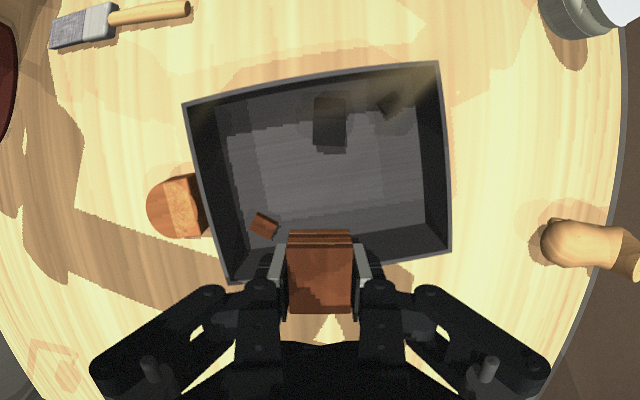

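The rubber lies inside the bin at (330,125). The leather is held at (319,270) over the bin's nearer half.

```bash
python3 -m inch '[{"dx":0.012,"dy":0.004,"dz":0.05,"rx":0,"ry":0,"rz":0},{"dx":0.012,"dy":0.004,"dz":0.1,"rx":0,"ry":0,"rz":0},{"dx":0.012,"dy":0.004,"dz":0.13,"rx":0,"ry":0,"rz":0},{"dx":0.012,"dy":0.004,"dz":0.135,"rx":0,"ry":0,"rz":0},{"dx":0.012,"dy":0.004,"dz":0.135,"rx":0,"ry":0,"rz":0}]' | head -4
python3 -m inch '[{"dx":0,"dy":0,"dz":0,"rx":0,"ry":0,"rz":0},{"dx":0,"dy":0,"dz":0,"rx":0,"ry":0,"rz":0},{"dx":0,"dy":0,"dz":0,"rx":0,"ry":0,"rz":0},{"dx":0,"dy":0,"dz":0,"rx":0,"ry":0,"rz":0},{"dx":0,"dy":0,"dz":0,"rx":0,"ry":0,"rz":0}]' 1
python3 -m inch '[{"dx":0,"dy":0,"dz":-0.06,"rx":0,"ry":0,"rz":0},{"dx":0,"dy":0,"dz":-0.12,"rx":0,"ry":0,"rz":0},{"dx":0,"dy":0,"dz":-0.17,"rx":0,"ry":0,"rz":0},{"dx":0,"dy":0,"dz":-0.2,"rx":0,"ry":0,"rz":0},{"dx":0,"dy":0,"dz":-0.2,"rx":0,"ry":0,"rz":0}]' | head -2
python3 - <<'E'
from h import *
i=optics.camera_info("wrist"); im=optics.grab_frame("wrist"); cv2.imwrite("pics/w5.png",im[:,:,::-1])
for n in ("offcut_rubber","offcut_leather"):
    for o in nets.boxes_of("wrist",n)[:2]: print(n,round(o["confidence"],2),np.round(o["bbox"]),ray("wrist",o["bbox"][:2],.02,i))
E
python3 to.py .6 .168 .2 108.6
```

```text
time: 11.6
tool_pos: [0.5335, -0.1756, 0.0485]
tool_rot: [-0.002, 0.713, 0.701, -0.001]
contact_force: [-0.2, -0.7, -0.0]
time: 12.1
tool_pos: [0.5339, -0.177, 0.0498]
tool_rot: [-0.001, 0.714, 0.7, -0.0]
contact_force: [-0.4, -0.4, 0.5]
gripper_width: 0.995
grasp_force: 0.0
time: 12.6
tool_pos: [0.5364, -0.1782, 0.2149]
offcut_rubber 0.61 [319. 132.  31.  44.] [[ 0.53785662 -0.12752568  0.02      ]]
offcut_leather 0.59 [318. 177.  29.  35.] [[ 0.53600696 -0.17780607  0.02      ]]
t 12.75 at [ 0.5332 -0.1767  0.2077] F [ 1.1 -0.5 -0.8] w 0.999 j [-0.45 -0.08  1.78  0.    1.44 -0.43]
d [0.4324 0.0753 0.0101] r [-0.0023 -0.0017 -0.2292]
```

View pics/w5.png

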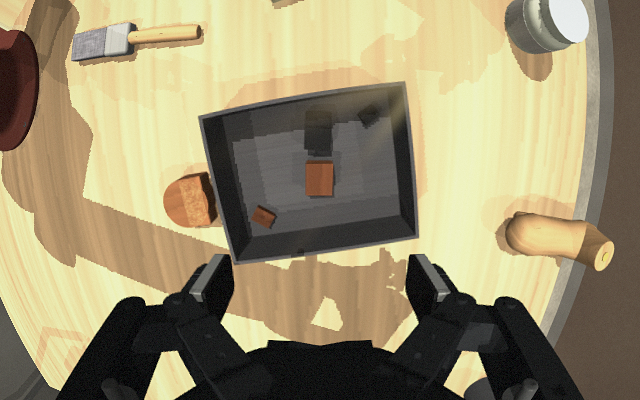

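Both offcuts lie in the bin, rubber at (318,131) and leather at (319,178). Next I move to the handle.

```bash
python3 -m inch '[{"dx":0.06,"dy":0.01,"dz":0.0,"rx":0,"ry":0,"rz":-0.1},{"dx":0.12,"dy":0.02,"dz":0.0,"rx":0,"ry":0,"rz":-0.2},{"dx":0.18,"dy":0.03,"dz":0,"rx":0,"ry":0,"rz":-0.23},{"dx":0.24,"dy":0.04,"dz":0.0,"rx":0,"ry":0,"rz":-0.23},{"dx":0.3,"dy":0.052,"dz":0.0,"rx":0,"ry":0,"rz":-0.23}]' | head -2; python3 to.py .6 .168 .2 108.6
```

```text
time: 13.25
tool_pos: [0.5787, 0.0641, 0.2064]
t 13.25 at [0.5787 0.0641 0.2064] F [ 0.6 -1.2 -0.1] w 0.997 j [-0.02 -0.03  1.74  0.    1.44 -0.34]
d [0.1145 0.0668 0.008 ] r [-0.0038 -0.002   0.0008]
```

```bash
python3 -m inch '[{"dx":0.06,"dy":0.035,"dz":0.0,"rx":0,"ry":0,"rz":0},{"dx":0.114,"dy":0.067,"dz":0.008,"rx":0,"ry":0,"rz":0},{"dx":0.114,"dy":0.067,"dz":0.008,"rx":0,"ry":0,"rz":0},{"dx":0.114,"dy":0.067,"dz":0.008,"rx":0,"ry":0,"rz":0},{"dx":0.114,"dy":0.067,"dz":0.008,"rx":0,"ry":0,"rz":0}]' | head -2
python3 - <<'E'
from h import *
import json
optics.grab_frame("wrist")
i=optics.camera_info("wrist"); im=optics.grab_frame("wrist"); cv2.imwrite("pics/w6.png",cv2.resize(im[0:260,180:450,::-1],None,fx=2.3,fy=2.3,interpolation=cv2.INTER_CUBIC))
json.dump({k:np.array(v).tolist() for k,v in i.items() if k in("fx","fy","cx","cy","R","t")},open("i6.json","w"))
for n in ("handle_top","pointer_tip","index","index_tip"):
    for o in nets.boxes_of("wrist",n)[:2]: print(n,round(o["confidence"],2),np.round(o["bbox"]))
E
python3 to.py .6 .168 .2 108.6
```

```text
time: 13.75
tool_pos: [0.6008, 0.1649, 0.2012]
handle_top 0.68 [336. 162.  48. 172.]
pointer_tip 0.66 [338. 163.  45. 173.]
index 0.81 [281.  56.  23.  30.]
index_tip 0.9 [281.  57.  26.  28.]
t 14.05 at [0.6018 0.1647 0.2032] F [ 0.2  0.1 -0.7] w 1.001 j [ 0.15  0.07  1.64  0.    1.43 -0.18]
d [ 0.0046 -0.0008  0.0041] r [-0.0007 -0.0009 -0.0001]
```

View pics/w6.png

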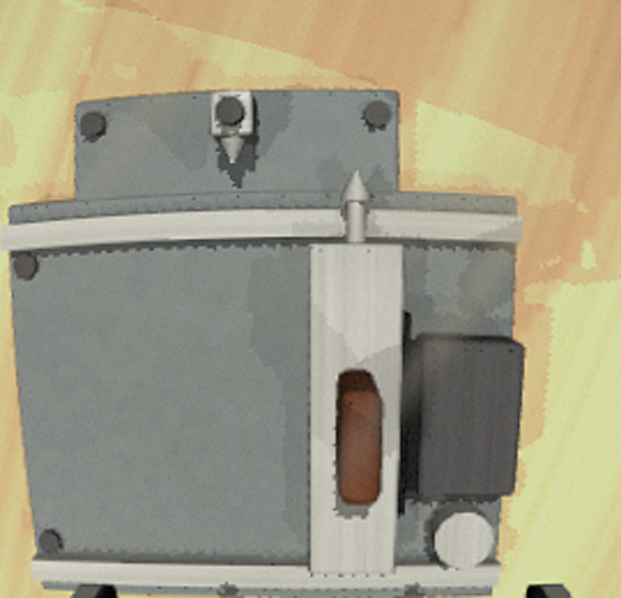

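The crop shows the pointer tip at (357,170), the index tip at (235,163) and the handle's top face centred at (361,446).

```bash
python3 - <<'E'
from h import *
import json
i=json.load(open("i6.json"))
w=lambda u,v,z: ray("wrist",(u/2.3+180,v/2.3),z,i)[0]
a,b,h=w(357,170,.038),w(235,163,.038),w(361,446,.099)
print(a,b,h)
L,Rr=w(12,245,.028),w(520,240,.028)  # rail +y inner edge
L2,R2=w(34,556,.028),w(497,563,.028)
for p,q in((L,Rr),(L2,R2)): d=q-p; print("rail ang",np.degrees(np.arctan2(d[1],d[0])),np.linalg.norm(d))
jl,jr=w(311,245,.045),w(312,570,.045); d=jl-jr; print("jaw y ang-90",np.degrees(np.arctan2(d[1],d[0]))-90)
for A in (18,18.6,19): e=np.array([np.cos(np.radians(A)),np.sin(np.radians(A))]); print(A,"travel",(a-b)[:2]@e)
E
python3 to.py .615 .171 .2 108.6
```

```text
[0.57892326 0.27518806 0.038     ] [0.52861392 0.26206214 0.038     ] [0.61185376 0.17548856 0.099     ]
rail ang 18.210073816619943 0.23455198158482105
rail ang 18.2291897066238 0.23718319956423894
jaw y ang-90 18.608493920877294
18 travel 0.05190315692128715
18.6 travel 0.05186823648680747
19 travel 0.05184179597030088
t 14.05 at [0.6018 0.1647 0.2032] F [ 0.2  0.1 -0.7] w 1.001 j [ 0.15  0.07  1.64  0.    1.43 -0.18]
d [0.0022 0.0182 0.004 ] r [-0.0007 -0.0009 -0.0001]
```

```bash
python3 to.py .612 .174 .058 108.4; python3 -m inch '[{"dx":0.007,"dy":0.015,"dz":0.05,"rx":0,"ry":0,"rz":0},{"dx":0.007,"dy":0.015,"dz":0.1,"rx":0,"ry":0,"rz":0},{"dx":0.007,"dy":0.015,"dz":0.15,"rx":0,"ry":0,"rz":0},{"dx":0.007,"dy":0.015,"dz":0.18,"rx":0,"ry":0,"rz":0},{"dx":0.007,"dy":0.015,"dz":0.18,"rx":0,"ry":0,"rz":0}]'|head -4;python3 to.py .612 .174 .058 108.4
for k in 1 2; do python3 -m inch '[{"dx":0,"dy":0,"dz":0,"rx":0,"ry":0,"rz":0},{"dx":0,"dy":0,"dz":0,"rx":0,"ry":0,"rz":0},{"dx":0,"dy":0,"dz":0,"rx":0,"ry":0,"rz":0},{"dx":0,"dy":0,"dz":0,"rx":0,"ry":0,"rz":0},{"dx":0,"dy":0,"dz":0,"rx":0,"ry":0,"rz":0}]' -1; done
python3 to.py .612 .174 .058 108.4
```

```text
t 14.05 at [0.6018 0.1647 0.2032] F [ 0.2  0.1 -0.7] w 1.001 j [ 0.15  0.07  1.64  0.    1.43 -0.18]
d [0.0067 0.016  0.1816] r [-0.0007 -0.0009  0.0022]
time: 14.55
tool_pos: [0.6074, 0.1739, 0.054]
tool_rot: [-0.004, 0.583, 0.812, -0.003]
contact_force: [-0.8, -0.5, -0.3]
t 14.55 at [0.6074 0.1739 0.054 ] F [-0.8 -0.5 -0.3] w 0.999 j [ 0.16  0.24  1.72  0.    1.19 -0.17]
d [-0.0017  0.0054 -0.0051] r [-0.007  -0.002   0.0027]
time: 15.05
tool_pos: [0.6122, 0.1753, 0.0605]
tool_rot: [0.0, 0.583, 0.812, 0.001]
contact_force: [2.5, 0.8, -3.4]
gripper_width: 0.178
grasp_force: 59.5
time: 15.55
tool_pos: [0.6122, 0.1753, 0.0604]
tool_rot: [-0.0, 0.583, 0.812, 0.001]
contact_force: [1.4, 0.3, 6.1]
gripper_width: 0.177
grasp_force: 61.2
t 15.55 at [0.6122 0.1753 0.0604] F [1.4 0.3 6.1] w 0.177 j [ 0.16  0.24  1.71  0.    1.19 -0.16]
d [-0.0015 -0.0007  0.003 ] r [ 0.0009 -0.0008  0.0031]
```

```bash
python3 -m inch '[{"dx":0,"dy":-0.008,"dz":0,"rx":0,"ry":0,"rz":0},{"dx":0,"dy":-0.018,"dz":0,"rx":0,"ry":0,"rz":0},{"dx":0,"dy":-0.028,"dz":0,"rx":0,"ry":0,"rz":0},{"dx":0,"dy":-0.038,"dz":0,"rx":0,"ry":0,"rz":0},{"dx":0,"dy":-0.046,"dz":0,"rx":0,"ry":0,"rz":0}]'
python3 -m inch '[{"dx":0,"dy":-0.007,"dz":0,"rx":0,"ry":0,"rz":0},{"dx":0,"dy":-0.013,"dz":0,"rx":0,"ry":0,"rz":0},{"dx":0,"dy":-0.018,"dz":0,"rx":0,"ry":0,"rz":0},{"dx":0,"dy":-0.018,"dz":0,"rx":0,"ry":0,"rz":0},{"dx":0,"dy":-0.018,"dz":0,"rx":0,"ry":0,"rz":0}]'
python3 -m inch '[{"dx":0,"dy":0,"dz":0,"rx":0,"ry":0,"rz":0},{"dx":0,"dy":0,"dz":0,"rx":0,"ry":0,"rz":0}]'
python3 - <<'E'
from h import *
import json
p=np.array(state()["tool_pos"]); print("travel",np.hypot(*(p-[.6122,.1753,.06])[:2]))
i=optics.camera_info("wrist"); im=optics.grab_frame("wrist")
json.dump({k:np.array(v).tolist() for k,v in i.items() if k in("fx","fy","cx","cy","R","t")},open("i7.json","w"))
q=proj("wrist",[.5286,.2621,.038],i)[0]; print(q)
x0,y0=max(int(q[0])-60,0),max(int(q[1])-50,0); print(x0,y0)
cv2.imwrite("pics/w7.png",cv2.resize(im[y0:y0+100,x0:x0+120,::-1],None,fx=5,fy=5,interpolation=cv2.INTER_CUBIC))
E
```

```text
time: 16.05
tool_pos: [0.5783, 0.164, 0.0604]
tool_rot: [0.001, 0.583, 0.812, 0.003]
contact_force: [9.2, 4.4, 1.4]
gripper_width: 0.181
grasp_force: 60.3
time: 16.55
tool_pos: [0.5649, 0.1596, 0.0605]
tool_rot: [0.001, 0.583, 0.812, 0.003]
contact_force: [8.2, 4.2, 0.7]
gripper_width: 0.182
grasp_force: 60.4
time: 16.75
tool_pos: [0.5651, 0.1596, 0.0605]
tool_rot: [0.001, 0.583, 0.812, 0.003]
contact_force: [7.8, 5.1, 0.3]
gripper_width: 0.179
grasp_force: 60.4
travel 0.04969670538310806
[316.74238172  48.93424129]
256 0
```

View pics/w7.png

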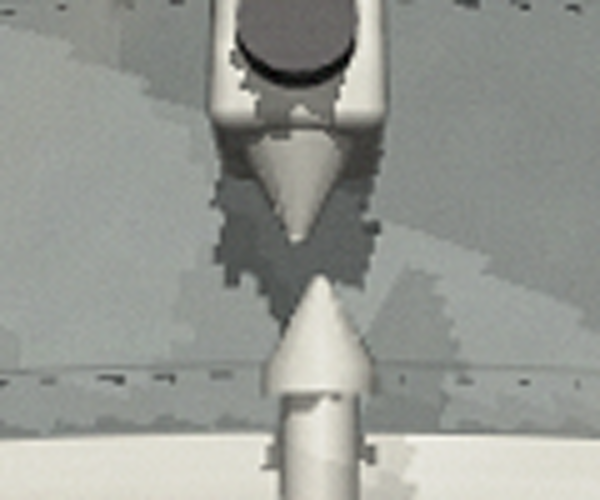

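In the crop the index tip is at (297,240) and the pointer tip at (320,280). That leaves about 2.4 mm to pull (the 40 px gap is 4 mm).

```bash
python3 -m inch '[{"dx":0,"dy":-0.003,"dz":0,"rx":0,"ry":0,"rz":0},{"dx":0,"dy":-0.003,"dz":0,"rx":0,"ry":0,"rz":0},{"dx":0,"dy":-0.003,"dz":0,"rx":0,"ry":0,"rz":0},{"dx":0,"dy":-0.003,"dz":0,"rx":0,"ry":0,"rz":0},{"dx":0,"dy":-0.003,"dz":0,"rx":0,"ry":0,"rz":0}]'
python3 -m inch '[{"dx":0,"dy":0,"dz":0,"rx":0,"ry":0,"rz":0},{"dx":0,"dy":0,"dz":0,"rx":0,"ry":0,"rz":0},{"dx":0,"dy":0,"dz":0,"rx":0,"ry":0,"rz":0},{"dx":0,"dy":0,"dz":0,"rx":0,"ry":0,"rz":0},{"dx":0,"dy":0,"dz":0,"rx":0,"ry":0,"rz":0}]' >/dev/null
python3 - <<'E'
from h import *
im=optics.grab_frame("wrist")
cv2.imwrite("pics/w8.png",cv2.resize(im[0:100,256:376,::-1],None,fx=5,fy=5,interpolation=cv2.INTER_CUBIC))
print(state()["tool_pos"])
E
```

```text
time: 17.3
tool_pos: [0.5628, 0.1589, 0.0605]
tool_rot: [0.001, 0.583, 0.812, 0.003]
contact_force: [8.4, 4.3, 0.4]
gripper_width: 0.181
grasp_force: 60.4
[0.56285478 0.158853   0.06047538]
```

View pics/w8.png

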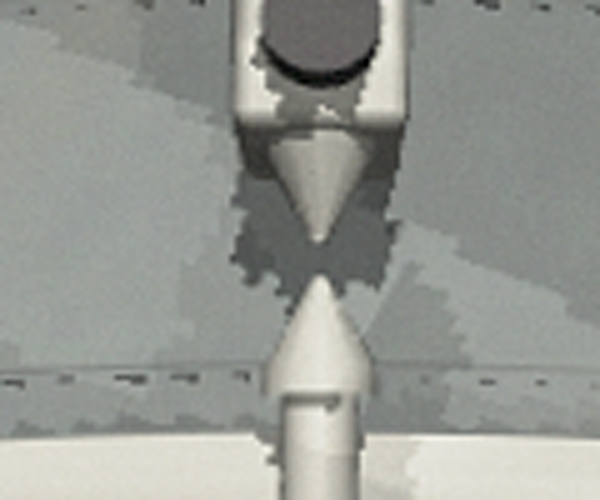

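Both tips are now at column 319–320, so the pointer is level with the index, and it has been held for more than 0.5 s. I'm handing the job in.

```bash
python3 -c "
from plant import ticket; print(ticket.job_done())"
```

```text
the job is handed in; nothing more can be done
None
```

I cleared both offcuts into the bin with the jaw closed, then pulled the jaw until its pointer was level with the index tip. I handed the job in with the gripper still holding the handle; no verdict came back.

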